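# Put the flat scraper back in its slotted rack

## Robot

A 6-joint arm with a two-finger parallel gripper is mounted at the origin on the work surface. World frame = base frame: x ahead of the robot, y to its left, z up, the work surface at z = 0. Lengths are in mm, angles in rad, forces in N, time in s.
With the tool pointing down it reaches from about 400 to 925 mm from the base axis. Payload 12.5 kg.
Tool frame: the origin (TCP) lies midway between the tips of the shut fingers; the grasp point (between the pads) lies 19 mm behind it; z points along the fingers, y is the line along which they close (so a half turn about z gives the same grasp; the last joint's range is limited). The gripper opens to 95 mm and grips with 3 to 60 N. Pads are 20 mm wide; open, the fingers measure 119 mm over their backs; the gripper's body (75 mm by 180 mm) begins 59 mm behind the grasp point.
Start: joints at [-1.342, 0.491, 1.559, -0, 1.092, -0.106], TCP at [205.386, -590.308, 214.661] pointing down, gripper open.
Joint ranges: [-3.1, 3.1], [-0.84, 2.19], [0.05, 2.79], [-1.13, 4.28], [0.06, 2.93], [-2.69, 2.69]. Speed limits (rad/s): [2.22, 2.22, 2.79, 3.14, 3.14, 3.14].

## Interface

Orientations are given as [roll, pitch, yaw] about the fixed x, y, z axes, in that order (R = Rz(yaw) Ry(pitch) Rx(roll)).
In Python, from cell import env gives the robot as it stands.
- The arm moves only by the tool arm_command, never from a script. Its argument "targets" is a list of rows, each a list of 5 numbers: the shift along the tool's x, y, z in mm, then the turn about the tool's z in degrees, then the opening, from 0 (shut) to 1 (fully open). In form: [[tx, ty, tz, roll, fingers], ...]. A call has 1 to 5 rows; each row is the pose to reach, as a shift and turn from the pose commanded when the call began, along the tool's axes at that moment; what a row does not reach only later rows make up. A row lasts 1/10 s, in which the tool goes at most 50 mm and 8.59 degrees, less where a joint would pass 70% of its speed; a pose out of reach is approached as far as the arm can. A call with a gripper value outside its range is refused whole. The fingers move at their own pace and stop on an object; the grip force is fixed at half the most. Time passes only in rows, so rows that repeat a pose let the fingers close. It gives the time, the measured TCP pose, the force, the opening and the grip force at its end, in the units of the state.
- env.state(): the state, without advancing time (a new reading comes with each control period).
- env.read_camera(name): name is "side" or "top" or "wrist"; returns a dict with "frame" (400x640x3 uint8, red, green, blue), "vertical_fov" (degrees; the focal length in pixels is half the picture's height over the tangent of half this angle, whatever the lens; pixels are square), "cx", "cy" (the principal point, pixels), "world_from_camera" (4x4, takes a point from camera to world coordinates); the wrist camera has in their place "hand_eye" (4x4, takes a point from camera to tool coordinates, whose origin is the TCP and whose axes are the flange's). Camera axes: x right, y down, z forward; pixel columns grow to the right and rows downward; lengths in mm; the calibration is good to about 2 mm. A picture is of the moment at which its call begins: read the wrist's pose just before it. There is no depth.
- env.job_done(): hands the job in; it is judged then, once.
The state is a dict: "t": time; "joints": joint angles; "qvel": joint speeds; "tau": joint torques, N m; "eef_pos": TCP position; "tcp_rot": TCP orientation; "ft_force": force on the tool from outside, world axes, zero at the start; "moment": the same for the moment, N m; "opening": opening from 0.0 (shut) to 1.0 (fully open); "grip_force": force on a finger pad.
Only numpy, scipy, OpenCV 4.12 (cv2) and the standard library are available. Lean on these libraries where they do the work, as an engineer would, in place of code of your own. Each camera call takes 0.05 s, during which the arm holds its last target. There are 200 camera calls.

## Task

Slide the red-handled flat scraper, blade first and lying flat, into the free slot of the wooden rack (the slot marked with the orange strip) until its handle shoulder is home against the rack's front, and let go of it. Leave the two stored scrapers and everything else on the table where they are.

Things in the scene. Friction and masses are not known exactly. Their poses are not given: they have to be found in the camera images.
- scraper: Flat scraper, red handle. Steel blade 95 x 44 x 4 thick, block handle 105 long x 24 wide x 20 high, undersides flush. Origin: middle of the shoulder where blade meets handle, on the underside; +x along the blade (tip at +95, handle end at -105), +z up. Starts flat on the table, blade roughly away from the robot; about 0.17 kg, centre of mass in the blade, 25 from the shoulder.
- rack: Fixed rack: green chest with slotted wooden deck, 120 deep (x) x 250 wide (y) x 78 high. Three slots in its front face (x=-60, towards the robot), centres at y=-80, 0, +80, each 54 wide x 12 high x 102 deep, floor 40 and roof 52 above the table; the wood above a slot stops the handle. Origin: centre of the underside; +x into the slots.
- marker: Thin orange strip, 30 wide, on the front and top of the rack at the free slot (any of the three). Origin: middle of that slot's mouth, on the slot floor (40 above the table), in the plane of the rack's front; +x into the slot, +y along the rack's front, +z up.
- stored_a: Flat scraper, dark brown wood handle. Steel blade 95 x 44 x 4 thick, block handle 105 long x 24 wide x 20 high, undersides flush. Origin: middle of the shoulder where blade meets handle, on the underside; +x along the blade (tip at +95, handle end at -105), +z up. Stored in another slot, handle out in front.
- stored_b: Flat scraper, black handle. Steel blade 95 x 44 x 4 thick, block handle 105 long x 24 wide x 20 high, undersides flush. Origin: middle of the shoulder where blade meets handle, on the underside; +x along the blade (tip at +95, handle end at -105), +z up. Stored in another slot, handle out in front.
- jar_a: Amber jar with black lid, 60 diameter x 65 high, bystander. Origin: centre of the underside.
- jar_b: Clear jar with black lid, 60 diameter x 65 high, bystander. Origin: centre of the underside.
- tin: Flat round aluminium tin, 56 diameter x 20 high, bystander. Origin: centre of the underside.
- weight: Brass weight with a knob, 44 diameter x 58 high, bystander. Origin: centre of the underside.
There are look-alikes about, which are no part of the job. What is meant by the scraper is not green, and is the smaller of those in its own colour.

How it is judged:
By the outcome, as a careful person would: the job done as asked, in the order asked, and still so for the second after the job is handed in, with the robot touching nothing.
It also fails if it takes over 48 s, if anything falls off the work surface, if the arm or the gripper's body presses on something with over 40 N, if the wrist force passes 120 N, or if a joint passes its speed limit or range.

## Working session

There is one attempt and no reset: what is moved stays moved. The work goes in short steps, Python scripts to look and compute and a tool call to move; the robot and the scene stay as the last step left them, time stands still between calls to the robot, and variables do not carry over. Pictures are saved under pics/ and viewed, at most 10 in all, crops included, and the job is handed in when it is done.

Besides the shell and the picture viewer there is one more tool, called after "Call:" as a command line: name --pt "numbers of a row" for each row, then --argument value for the rest. arm_command: Moves the arm, as the interface text tells. Its arguments: {"type":"object","properties":{"targets":{"type":"array","items":{"type":"array","items":{"type":"number"}}}},"required":["targets"]}

```bash
mkdir -p pics; ls; python3 - <<'E'
from cell import env
import cv2
print(env.state())
for n in("top","side"):
    r=env.read_camera(n); cv2.imwrite(f"pics/{n}0.png",r["frame"][:,:,::-1]); print(n,r["vertical_fov"],r["cx"],r["cy"],r["world_from_camera"])
r=env.read_camera("wrist");print(r["hand_eye"],r["vertical_fov"])
E
```

```text
pics
{'t': 0.0, 'joints': array([-1.34161953e+00,  4.91546070e-01,  1.55942280e+00, -2.28085745e-05,
        1.09169179e+00, -1.05569970e-01]), 'qvel': array([-0.00086284,  0.00051159,  0.00076645,  0.00107207, -0.00115391,
        0.00160287]), 'tau': array([-4.43104454e-06, -6.12651944e+01, -2.58190316e+01,  6.92755077e-02,
        4.81525704e-02, -9.32353782e-05]), 'eef_pos': array([ 205.31280818, -590.07199924,  214.0793027 ]), 'tcp_rot': array([-3.14052845e+00, -9.24242611e-05,  3.34757240e-01]), 'ft_force': array([ 1.1548237 , -0.44749614, -0.33901099]), 'moment': array([-0.02046518,  0.02928975, -0.03721739]), 'grip_force': 0.0, 'opening': 1.0019538513979023}
top 47.66530904879432 313.6346241505113 199.60129437075128 [[-1.92101253e-02 -9.89631339e-01  1.42340382e-01  3.17183425e+02]
 [-9.99578542e-01  1.59107790e-02 -2.42813985e-02  1.00745855e+01]
 [ 2.17648865e-02 -1.42746840e-01 -9.89519898e-01  1.41443530e+03]
 [ 0.00000000e+00  0.00000000e+00  0.00000000e+00  1.00000000e+00]]
side 47.333269260896344 326.83947206018325 195.59487039713406 [[ 9.99270338e-01 -3.40519787e-02  1.72989630e-02  4.76420076e+02]
 [-3.53090457e-02 -6.50916683e-01  7.58327596e-01 -1.16964972e+03]
 [-1.45623715e-02 -7.58385083e-01 -6.51644077e-01  1.04904785e+03]
 [ 0.00000000e+00  0.00000000e+00  0.00000000e+00  1.00000000e+00]]
[[-3.82232202e-04 -9.67446427e-01 -2.53075610e-01  7.05821134e+01]
 [ 9.99999338e-01 -6.44370232e-04  9.52923630e-04 -6.60029747e-01]
 [-1.08497695e-03 -2.53075079e-01  9.67446033e-01 -1.70392643e+02]
 [ 0.00000000e+00  0.00000000e+00  0.00000000e+00  1.00000000e+00]] 69.75348683942362
```

View pics/top0.png

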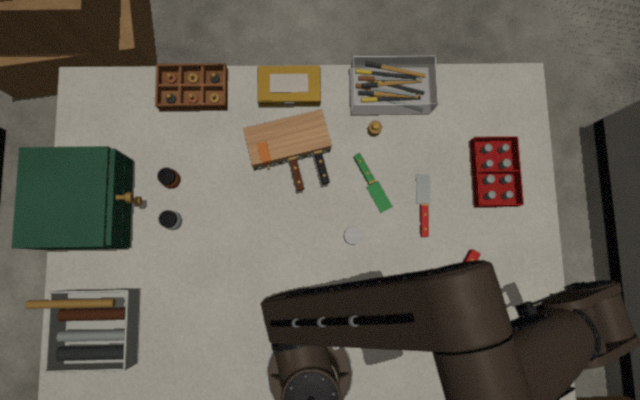

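View pics/side0.png

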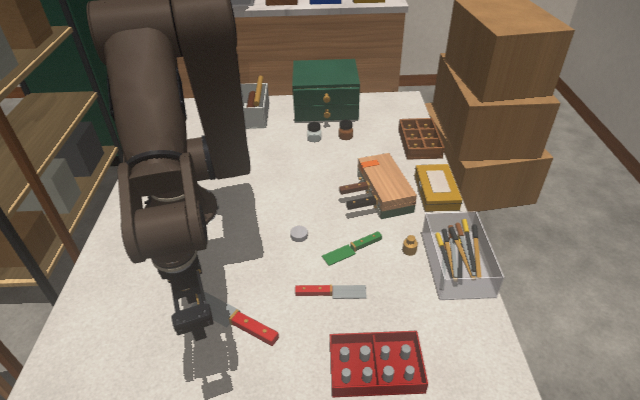

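Top view: the red-handled candidates are (424,205) [side (330,291)], blade away from the robot, and (472,258) [side (250,325)], half hidden and apparently bigger. The green look-alike is at (372,182). The orange strip is on the rack's left slot, at (264,152). Next I measure both reds and take a close crop.

```bash
cat > h.py <<'E'
import numpy as np, cv2
from cell import env
def cam(n):
    if n=="wrist":
        s=env.state(); r=env.read_camera(n); T=np.eye(4); T[:3,:3]=R(s["tcp_rot"]); T[:3,3]=s["eef_pos"]; W=T@r["hand_eye"]
    else: r=env.read_camera(n); W=r["world_from_camera"]
    f=r["frame"]; F=f.shape[0]/2/np.tan(np.radians(r["vertical_fov"])/2)
    return dict(im=f[:,:,::-1].copy(),W=W,F=F,cx=r["cx"],cy=r["cy"])
def R(e):
    from scipy.spatial.transform import Rotation
    return Rotation.from_euler("xyz",e).as_matrix()
def ray(c,uv,z):
    uv=np.atleast_2d(np.array(uv,float)); d=np.c_[(uv[:,0]-c["cx"])/c["F"],(uv[:,1]-c["cy"])/c["F"],np.ones(len(uv))]@c["W"][:3,:3].T
    o=c["W"][:3,3]; return o+d*((z-o[2])/d[:,2])[:,None]
def proj(c,P):
    q=(np.atleast_2d(P)-c["W"][:3,3])@c["W"][:3,:3]; return np.c_[q[:,0]/q[:,2]*c["F"]+c["cx"],q[:,1]/q[:,2]*c["F"]+c["cy"]]
def red(c):
    h=cv2.cvtColor(c["im"],cv2.COLOR_BGR2HSV); m=(((h[...,0]<6)|(h[...,0]>174))&(h[...,1]>150)&(h[...,2]>70)).astype(np.uint8)
    return cv2.connectedComponentsWithStats(m)
E
python3 - <<'E'
from h import *
for n in("top","side"):
    c=cam(n); N,L,S,C=red(c)
    for i in range(1,N):
        if S[i,4]<60: continue
        p=np.argwhere(L==i)[:,::-1]; X=ray(c,p,20)[:,:2].astype(np.float32); b=cv2.minAreaRect(X)
        print(n,S[i],C[i].round(1),[np.round(v,1) for v in b])
    if n=="side": cv2.imwrite("pics/crop1.png",cv2.resize(c["im"][240:370,190:390],None,fx=4,fy=4,interpolation=2))
    if n=="top":
        cv2.imwrite("pics/crop2.png",cv2.resize(c["im"][90:250,230:440],None,fx=3.6,fy=3.6,interpolation=2))
    print([ray(c,u,z).round(1).tolist() for u,z in ([((423,176),4),((424.5,236),10),((352,235),20),((375,128),30)] if n=="top" else [((366,292),4),((296,290),10)])])
E
```

```text
top [ 474  138   49   69 1779] [494.2 173.6] [array([ 598.7, -608.8]), array([140.4, 219.7]), np.float64(89.9)]
top [421 206   7  30 192] [423.9 220.4] [array([ 446.8, -366. ]), array([18.8, 91.2]), np.float64(86.9)]
top [466 250  13  12  99] [472.1 255.5] [array([ 331.8, -508.8]), array([29.8, 41.1]), np.float64(59.8)]
[[[590.5, -374.8, 4.0]], [[399.1, -367.6, 10.0]], [[405.6, -140.3, 20.0]], [[742.6, -223.0, 30.0]]]
side [296 286  34   6 191] [312.6 288.6] [array([ 449.3, -368.8]), array([17.4, 93.1]), np.float64(87.3)]
side [232 312  46  29 462] [254.1 326.2] [array([ 295.3, -482.7]), array([ 29.8, 130.5]), np.float64(57.8)]
side [ 331  335   97   61 2760] [374.9 366.8] [array([ 603. , -600.4]), array([154.5, 222.3]), np.float64(89.9)]
[[[599.6, -375.6, 4.0]], [[402.7, -364.1, 10.0]]]
```

View pics/crop1.png

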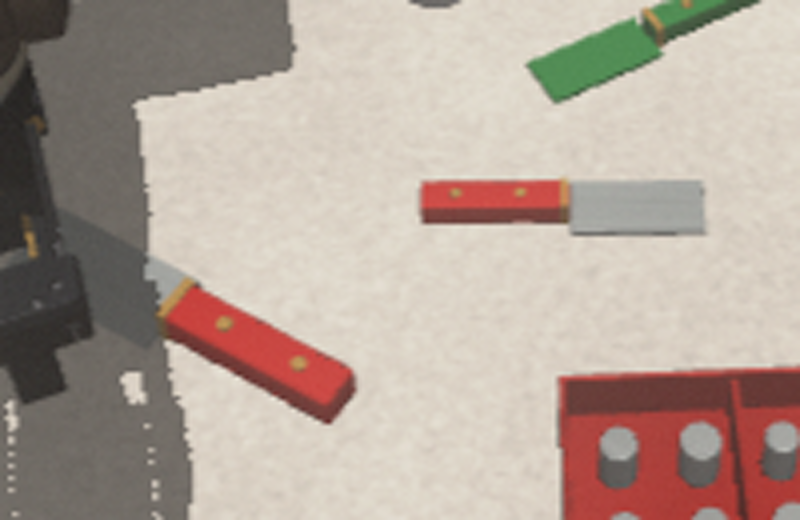

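View pics/crop2.png

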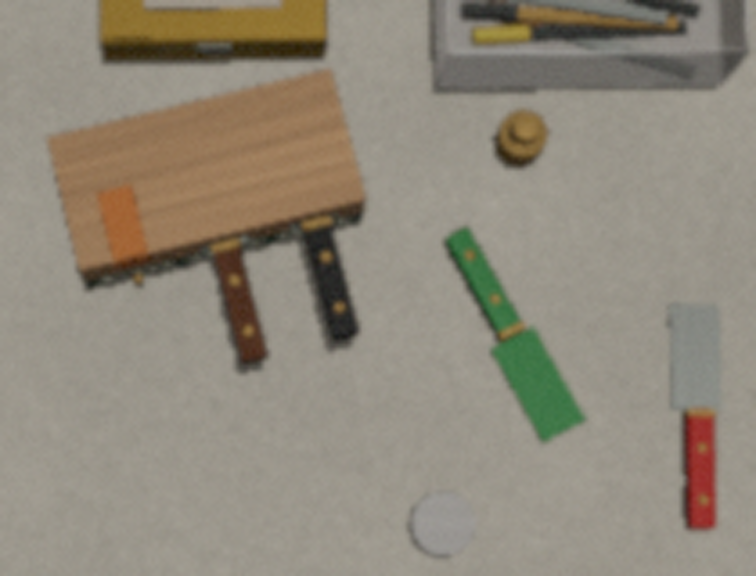

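The crop confirms the choice: the smaller red scraper at top (424,205) has a handle of about 105 x 24. The other red is about 130 x 30, and the remaining one is green. Now I fit the rack and plan the approach.

```bash
cat >> h.py <<'E'
def go(p,yaw):
    s=env.state(); r=s["tcp_rot"]; d=R(r).T@(np.array(p)-s["eef_pos"]); print("t",round(s["t"],2),"tool shift",d.round(1),"roll",round(-np.degrees((yaw-r[2]+np.pi)%(2*np.pi)-np.pi),1))
E
python3 - <<'E'
from h import *
from scipy.optimize import least_squares
t=cam("top"); s=cam("side")
k=np.array([[48,137],[330,70],[363,203],[83,270]])/3.6+[230,90]
mod=np.array([[60,125,78],[60,-125,78],[-60,-125,78],[-60,125,78.]])
def T(q,m): c,n=np.cos(q[2]),np.sin(q[2]); return m@np.array([[c,n,0],[-n,c,0],[0,0,1]])+[q[0],q[1],0]
r=least_squares(lambda q:(proj(t,T(q,mod))-k).ravel(),[600,50,.2]); q=r.x; print(q,r.fun.round(1),np.degrees(q[2]))
print("slot mouth",T(q,np.array([[-60,80,40.]])))
im=s["im"]
cv2.polylines(im,[proj(s,T(q,mod)).round().astype(int)],True,(255,0,0),1)
cv2.imwrite("pics/rackside.png",cv2.resize(im[130:260,300:460],None,fx=5,fy=4.6,interpolation=cv2.INTER_NEAREST))
go([485,-370,130],-.05)
E
```

```text
[7.02780749e+02 5.33271020e+01 2.29368636e-01] [-0.6 -0.   0.6 -0.3  1.3 -0.3 -1.3  0.5] 13.141854769429841
slot mouth [[626.16312163 117.59014868  40.        ]]
t 0.35 tool shift [ 336.5 -116.1   84.5] roll 22.0
```

View pics/rackside.png

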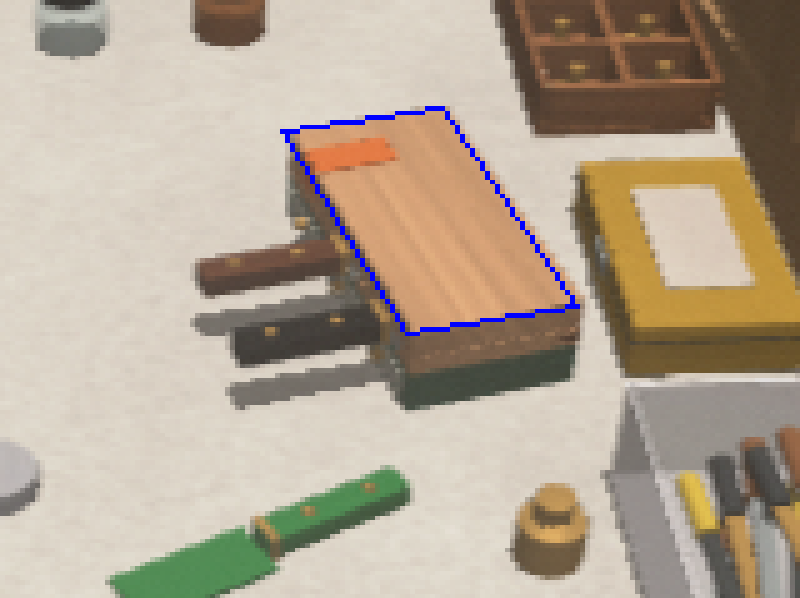

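The side view confirms the fit: the outline hugs the rack top (corners at crop (285,131), (575,306)), with the orange strip on the left slot. Moving above the scraper.

Call:
arm_command --pt "336 -116 84 22 0.6" --pt "336 -116 84 22 0.6" --pt "336 -116 84 22 0.6" --pt "336 -116 84 22 0.6" --pt "336 -116 84 22 0.6"

```text
t: 0.85
eef_pos: [396.2, -439.8, 157.4]
tcp_rot: [3.141, -0.0, -0.05]
ft_force: [0.8, -1.0, 0.5]
opening: 0.644
grip_force: 0.0
```

```bash
python3 - <<'E'
from h import *
go([485,-370,130],-.05)
E
```

```text
t 0.85 tool shift [ 85.2 -74.1  27.3] roll 0.0
```

Call:
arm_command --pt "85 -74 27 0 0.6" --pt "85 -74 27 0 0.6" --pt "85 -74 27 0 0.6" --pt "85 -74 27 0 0.6"

```text
t: 1.25
eef_pos: [484.7, -369.7, 130.0]
tcp_rot: [-3.141, 0.001, -0.046]
ft_force: [-0.4, -0.8, 0.7]
opening: 0.599
grip_force: 0.0
```

```bash
python3 - <<'E'
from h import *
print(env.state()["eef_pos"])
c=cam("wrist"); cv2.imwrite("pics/w1.png",c["im"])
N,L,S,C=red(c)
for i in range(1,N):
    if S[i,4]>300:
        p=np.argwhere(L==i)[:,::-1]; X=ray(c,p,20)[:,:2].astype(np.float32); b=cv2.minAreaRect(X); print(S[i],[np.round(v,2) for v in b])
E
```

```text
[ 484.69199789 -369.73799848  129.97390683]
[  486     0   154   189 13006] [array([ 566.57, -619.92]), array([151.36, 165.19]), np.float64(89.86)]
[ 299  185   23   77 1524] [array([ 454.32, -366.74]), array([22.12, 83.14]), np.float64(87.82)]
```

View pics/w1.png

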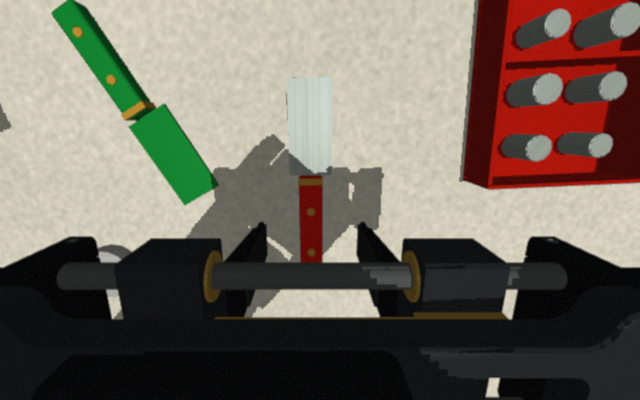

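The wrist view shows the scraper nearly aligned: shoulder at (311,177), tip at (309,77), handle between the open fingers.

```bash
python3 - <<'E'
from h import *
c=cam("wrist")
sh=ray(c,(311,177.5),20)[0]; tip=ray(c,[(286.5,77.5),(331.5,77)],4); m=tip.mean(0); print(sh,tip,m)
h=ray(c,[(300,182),(322,182)],20);print(h)
d=m-sh; yaw=np.arctan2(d[1],d[0]);print(np.hypot(d[0],d[1]),yaw)
u=np.array([np.cos(yaw),np.sin(yaw),0]); o=m-95*u; o[2]=0; print("origin",o); g=o-28*u; g[2]=2; go(g,yaw)
E
```

```text
[ 502.39586779 -371.04884195   20.        ] [[ 598.10224985 -352.0343113     4.        ]
 [ 596.49056908 -395.32700044    4.        ]] [ 597.29640946 -373.68065587    4.        ]
[[ 498.37860039 -359.88185077   20.        ]
 [ 497.32910318 -381.77859489   20.        ]]
94.9370278356311 -0.027725232014297965
origin [ 502.33291983 -371.04709626    0.        ]
t 1.35 tool shift [ -8.8  -1.1 128.8] roll -1.2
```

Call:
arm_command --pt "-9 -1 50 -0.5 0.6" --pt "-9 -1 95 -0.5 0.6" --pt "-9 -1 120 -0.5 0.6" --pt "-9 -1 127 -0.5 0.6" --pt "-9 -1 127 -0.5 0.6"

```text
t: 1.85
eef_pos: [473.7, -370.9, 3.6]
tcp_rot: [-3.141, 0.001, -0.042]
ft_force: [1.0, -0.6, -0.4]
opening: 0.602
grip_force: 0.0
```

Call:
arm_command --pt "0 0 0 0 0.0" --pt "0 0 0 0 0.0" --pt "0 0 0 0 0.0" --pt "0 0 0 0 0.0" --pt "0 0 0 0 0.0"

```text
t: 2.35
eef_pos: [474.6, -369.8, 4.1]
tcp_rot: [3.141, -0.0, -0.04]
ft_force: [0.1, 1.2, 7.1]
opening: 0.251
grip_force: 29.9
```

Call:
arm_command --pt "0 0 -30 0 0" --pt "0 0 -70 0 0" --pt "0 0 -110 0 0" --pt "0 0 -126 0 0" --pt "0 0 -126 0 0"

```text
t: 2.85
eef_pos: [475.2, -370.4, 132.1]
tcp_rot: [3.139, -0.003, -0.04]
ft_force: [0.2, 0.1, -1.7]
opening: 0.251
grip_force: 30.0
```

```bash
python3 - <<'E'
from h import *
go([477,83,130],.229)
E
```

```text
t 2.85 tool shift [ -16.4 -453.2    0.7] roll -15.4
```

Call:
arm_command --pt "-1 -40 0 -1.5 0" --pt "-3 -85 0 -3 0" --pt "-5 -130 0 -5 0" --pt "-7 -175 0 -7 0" --pt "-8 -220 0 -8 0"

```text
t: 3.35
eef_pos: [474.4, -147.8, 128.2]
tcp_rot: [-3.14, 0.002, 0.1]
ft_force: [0.6, -0.2, -1.4]
opening: 0.255
grip_force: 30.0
```

```bash
python3 - <<'E'
from h import *
go([477,83,130],.229)
E
```

```text
t 3.35 tool shift [  25.7 -229.4   -1.6] roll -7.4
```

Call:
arm_command --pt "5 -45 0 -2 0" --pt "10 -90 0 -3 0" --pt "15 -135 0 -5 0" --pt "20 -180 0 -6 0" --pt "26 -215 0 -7.4 0"

```text
t: 3.85
eef_pos: [478.8, 69.0, 128.3]
tcp_rot: [-3.141, 0.002, 0.23]
ft_force: [-0.2, 0.5, -2.1]
opening: 0.251
grip_force: 30.0
```

Call:
arm_command --pt "0 -15 0 0 0" --pt "0 -15 0 0 0" --pt "0 -15 0 0 0"

```text
t: 4.15
eef_pos: [476.1, 81.3, 128.7]
tcp_rot: [-3.141, 0.002, 0.229]
ft_force: [0.0, 0.2, -0.9]
opening: 0.247
grip_force: 30.0
```

```bash
python3 - <<'E'
from h import *
s=env.state();print(s["eef_pos"],s["tcp_rot"],s["ft_force"],s["moment"])
c=cam("wrist"); cv2.imwrite("pics/w2.png",c["im"])
go([477,83,130],.229)
for n in("side","top"): cv2.imwrite(f"pics/{n}2.png",cam(n)["im"])
E
```

```text
[476.13851028  81.30193374 128.69858869] [-3.14147221e+00  1.65488428e-03  2.29122723e-01] [ 0.03538974  0.21900405 -0.85966006] [-0.0080006   0.11195377 -0.00701777]
t 4.2 tool shift [ 1.1 -2.  -1.1] roll -0.1
```

View pics/w2.png

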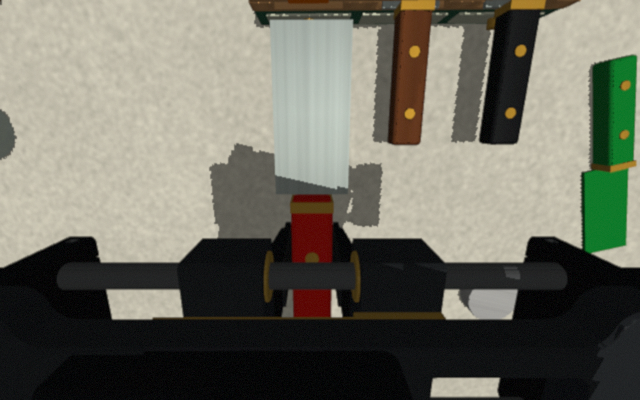

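The wrist view shows the blade firmly held and straight: tip corners (272,18), (352,18), shoulder at about row 193. The rack front is at the upper edge. I raise and advance a little to see the rack better and get its pose and the blade's pose in the same camera.

Call:
arm_command --pt "0 0 -45 0 0" --pt "20 0 -80 0 0" --pt "50 0 -80 0 0" --pt "60 0 -80 0 0" --pt "60 0 -80 0 0"

```text
t: 4.8
eef_pos: [535.4, 94.3, 208.8]
tcp_rot: [-3.142, 0.001, 0.227]
ft_force: [-0.6, -0.0, -1.8]
opening: 0.249
grip_force: 30.0
```

```bash
python3 - <<'E'
from h import *
s=env.state();print(s["eef_pos"],s["tcp_rot"])
c=cam("wrist"); im=c["im"].copy()
def T(q,m): a,n=np.cos(q[2]),np.sin(q[2]); return m@np.array([[a,n,0],[-n,a,0],[0,0,1]])+[q[0],q[1],0]
cv2.imwrite("pics/w3raw.png",c["im"])
mod=np.array([[60,125,78],[60,-125,78],[-60,-125,78],[-60,125,78.]])
cv2.polylines(im,[proj(c,T([702.8,53.3,.2294],mod)).round().astype(int)],True,(255,0,0),1)
cv2.imwrite("pics/w3.png",cv2.resize(im[:220,150:590],None,fx=1.8,fy=1.8,interpolation=cv2.INTER_NEAREST))
print(proj(c,T([702.8,53.3,.2294],mod)))
E
```

```text
[535.44947249  94.32027538 208.78043671] [-3.14152540e+00  1.04170677e-03  2.27372194e-01]
[[258.44135314 -42.9386732 ]
 [539.77553645 -43.5778919 ]
 [515.70266812  98.94156227]
 [264.40486984  99.55983365]]
```

View pics/w3.png

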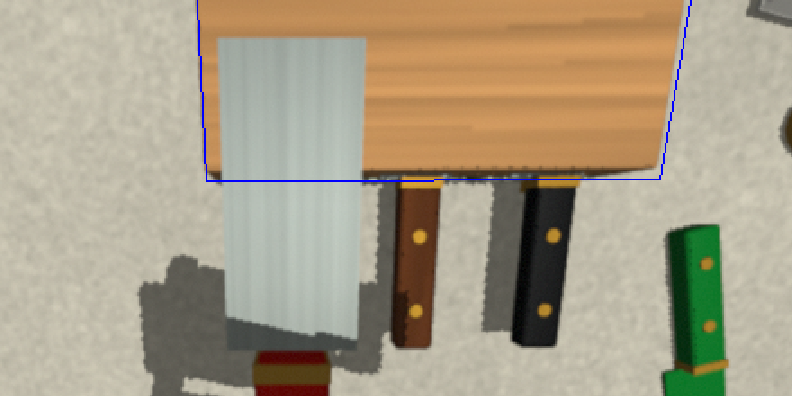

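The wrist view shows the actual front top edge from crop (207,171) to (657,166), about 5 px farther away than the model and slightly rotated. Blade corners in the crop are (218,38), (366,38), (358,349), (225,349). I refit everything in this camera.

```bash
python3 - <<'E'
from h import *
s=env.state(); c=cam("wrist"); g=cv2.cvtColor(c["im"],cv2.COLOR_BGR2GRAY)
U=lambda a: np.array(a,float)/1.8+[150,0]-.25
k=U([[657,166.5],[207,171]]); P=ray(c,k,78); d=P[0]-P[1]; print("front corners",P,np.linalg.norm(d))
yaw=np.arctan2(d[0],-d[1]); e=d/np.linalg.norm(d); mid=P.mean(0); mouth=mid-80*e; ux=np.array([np.cos(yaw),np.sin(yaw),0]); print("rack yaw",yaw,"mouth",mouth)
b=U([[218,38],[366,37.5],[358,349],[225,349]])
m=np.array([[95,22,4],[95,-22,4],[0,-22,4],[0,22,4.]])
K=np.array([[c["F"],0,c["cx"]],[0,c["F"],c["cy"]],[0,0,1]])
ok,rv,tv=cv2.solvePnP(m,b,K,None)
Rb=c["W"][:3,:3]@cv2.Rodrigues(rv)[0]; o=(c["W"]@np.r_[tv.ravel(),1])[:3]
from scipy.spatial.transform import Rotation
print("blade origin",o,"rpy",Rotation.from_matrix(Rb).as_euler("xyz")); Rt=R(s["tcp_rot"])
print("origin in tool",Rt.T@(o-s["eef_pos"]), "reproj",(proj(c,m@Rb.T+o)-b).round(1).tolist())
# level assumption
tip=ray(c,b[:2],s["eef_pos"][2]+.5).mean(0); she=ray(c,b[2:],s["eef_pos"][2]+.5).mean(0); print("level: tip,sh in tool",Rt.T@(tip-s["eef_pos"]),Rt.T@(she-s["eef_pos"]))
print("handle pts y in tool")
E
```

```text
front corners [[677.20892919 -78.41904895  78.        ]
 [619.25999611 161.82993069  78.        ]] 247.13893069340688
rack yaw 0.23668277411991462 mouth [629.47612849 119.47513226  78.        ]
blade origin [563.08482712 101.30212555 207.92996174] rpy [-0.00933467  0.08400234  0.22596968]
origin in tool [29.50908091 -0.33852034  0.60000669] reproj [[0.5, -0.2], [-0.5, -0.1], [-0.2, 0.3], [0.2, 0.1]]
level: tip,sh in tool [122.85450655  -0.19756922  -0.76316706] [29.25761175 -0.36569315 -0.56260398]
handle pts y in tool
```

PnP suggests a nose-down droop of about 0.08 rad. I check this in the side camera.

```bash
python3 - <<'E'
from h import *
s=env.state(); c=cam("side"); im=c["im"]; Rt=R(s["tcp_rot"]); 
T=lambda P:(np.array(P,float)@Rt.T)+s["eef_pos"]
# level model: tool frame; z_tool down; underside at tool z=+3.5
P=[[124,-22,-.5],[124,22,-.5],[29,22,-.5],[-76,12,-16.5],[29,12,-16.5]]
p=proj(c,T(P)); print(p.round(1)); a=p.min(0).astype(int)-20
x0,y0=a; w,h=(p.max(0)-p.min(0)+40).astype(int)
big=cv2.resize(im[y0:y0+h,x0:x0+w],None,fx=5,fy=5,interpolation=cv2.INTER_CUBIC)
for q in p: cv2.circle(big,tuple(((q-a+.5)*5).astype(int)),3,(255,0,0),-1)
print(a,big.shape); cv2.imwrite("pics/s3.png",big)
E
```

```text
[[367.9 129.6]
 [372.2 136.5]
 [344.8 141. ]
 [312.8 140.2]
 [344.  135.2]]
[292 109] (255, 495, 3)
```

View pics/s3.png

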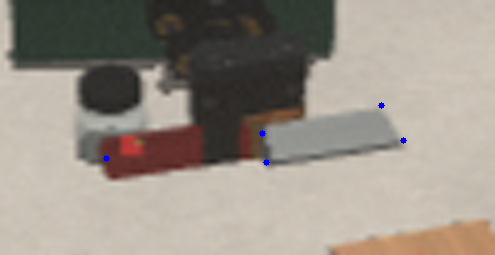

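The droop is small: the side view shows the tip only about 0.8 px (~3 mm) below level and the handle end slightly above. I will insert at TCP z = 49, which tolerates up to about 0.055 rad.

```bash
python3 - <<'E'
from h import *
go([479.3,83.5,130],.235); go([479.3,83.5,49],.235)
E
```

```text
t 4.95 tool shift [-55.5  -1.6  78.9] roll -0.4
t 4.95 tool shift [-55.3  -1.6 159.9] roll -0.4
```

Call:
arm_command --pt "-40 -1 10 -0.4 0" --pt "-55.5 -1.5 40 -0.4 0" --pt "-55.5 -1.5 80 -0.4 0" --pt "-55.5 -1.5 120 -0.4 0" --pt "-55.5 -1.5 150 -0.4 0"

```text
t: 5.45
eef_pos: [479.1, 83.5, 57.9]
tcp_rot: [-3.141, 0.002, 0.235]
ft_force: [0.6, -1.2, -1.2]
opening: 0.25
grip_force: 30.0
```

Call:
arm_command --pt "0 0 10 0 0" --pt "0 0 10 0 0" --pt "0 0 10 0 0"

```text
t: 5.75
eef_pos: [481.0, 83.8, 50.6]
tcp_rot: [3.141, -0.001, 0.235]
ft_force: [1.4, 0.5, -1.1]
opening: 0.251
grip_force: 30.0
```

```bash
python3 - <<'E'
from h import *
s=env.state();print(s["eef_pos"],s["tcp_rot"],s["ft_force"],s["moment"])
go([479.3,83.5,49],.235)
c=cam("wrist"); cv2.imwrite("pics/w4.png",cv2.resize(c["im"][:230,180:480],None,fx=2.6,fy=2.6,interpolation=2))
E
```

```text
[480.99406485  83.81124678  50.61420273] [ 3.14131617e+00 -1.00679813e-03  2.35231661e-01] [ 1.40791885  0.53869835 -1.14924686] [ 0.02935448  0.11569613 -0.04977745]
t 5.75 tool shift [-1.7 -0.1  1.6] roll 0.0
```

View pics/w4.png

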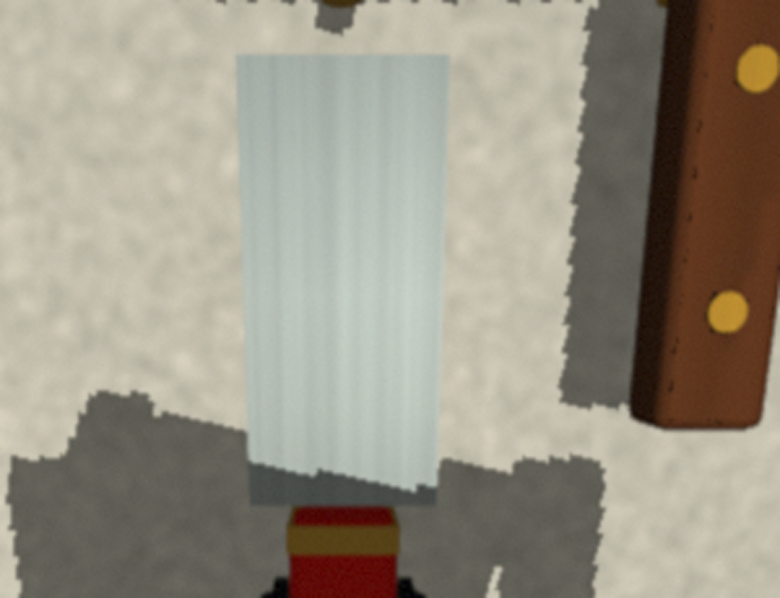

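The view shows the blade centred on the chest's knob under the free slot (knob x 343, blade centre x 342 in the crop), with clear space on both sides. Inserting in stages while watching the force.

Call:
arm_command --pt "12 0 1 0 0" --pt "22 0 1 0 0" --pt "32 0 1 0 0" --pt "40 0 1 0 0" --pt "40 0 1 0 0"

```text
t: 6.3
eef_pos: [520.7, 93.5, 48.6]
tcp_rot: [3.141, -0.001, 0.236]
ft_force: [0.2, 0.1, -1.6]
opening: 0.246
grip_force: 30.0
```

Call:
arm_command --pt "10 0 0 0 0" --pt "20 0 0 0 0" --pt "30 0 0 0 0" --pt "40 0 0 0 0" --pt "40 0 0 0 0"

```text
t: 6.8
eef_pos: [559.8, 102.8, 48.5]
tcp_rot: [3.141, -0.001, 0.235]
ft_force: [-0.2, 0.8, -1.2]
opening: 0.25
grip_force: 30.0
```

Call:
arm_command --pt "8 0 0 0 0" --pt "16 0 0 0 0" --pt "24 0 0 0 0" --pt "32 0 0 0 0" --pt "32 0 0 0 0"

```text
t: 7.3
eef_pos: [590.6, 110.1, 48.5]
tcp_rot: [3.141, -0.001, 0.235]
ft_force: [-0.7, 0.3, -0.7]
opening: 0.25
grip_force: 30.0
```

```bash
python3 - <<'E'
from h import *
s=env.state(); p=s["eef_pos"]; print(p,s["ft_force"],s["moment"])
u=np.array([np.cos(.2355),np.sin(.2355)]); print("shoulder gap to mouth",(np.array([629.5,119.5])-p[:2])@u-29.4)
E
```

```text
[590.61720387 110.13800608  48.52842752] [-0.67004486  0.34310795 -0.70394143] [-0.0080056   0.08798797  0.0063521 ]
shoulder gap to mouth 10.593972023664215
```

Call:
arm_command --pt "2 0 1.5 0 0" --pt "4 0 3 0 0" --pt "6 0 3 0 0" --pt "8 0 3 0 0" --pt "8 0 3 0 0"

```text
t: 7.8
eef_pos: [597.7, 111.9, 45.7]
tcp_rot: [3.141, -0.001, 0.235]
ft_force: [0.3, -0.3, -0.9]
opening: 0.251
grip_force: 30.0
```

Call:
arm_command --pt "1 0 0 0 0" --pt "2 0 0 0 0" --pt "3 0 0 0 0" --pt "3 0 0 0 0"

```text
t: 8.2
eef_pos: [600.4, 112.6, 45.6]
tcp_rot: [3.142, -0.0, 0.235]
ft_force: [0.7, 0.8, -0.6]
opening: 0.252
grip_force: 30.0
```

Call:
arm_command --pt "1 0 0 0 0" --pt "2 0 0 0 0" --pt "2 0 0 0 0"

```text
t: 8.5
eef_pos: [602.1, 113.0, 45.6]
tcp_rot: [3.142, 0.0, 0.235]
ft_force: [-1.9, 0.2, 0.5]
opening: 0.25
grip_force: 30.0
```

Call:
arm_command --pt "1 0 0 0 0" --pt "2 0 0 0 0" --pt "2 0 0 0 0"

```text
t: 8.8
eef_pos: [602.2, 113.1, 45.4]
tcp_rot: [-3.141, 0.005, 0.235]
ft_force: [-10.5, -4.4, 4.4]
opening: 0.249
grip_force: 30.0
```

Call:
arm_command --pt "-1.5 0 0 0 0" --pt "-1.5 0 1 0 0" --pt "-1.5 0 2 0 0" --pt "-1.5 0 2 0 0"

```text
t: 9.2
eef_pos: [602.4, 113.1, 44.0]
tcp_rot: [3.142, 0.001, 0.235]
ft_force: [-6.3, -2.7, 7.3]
opening: 0.248
grip_force: 30.0
```

Call:
arm_command --pt "0.5 0 0.5 0 0" --pt "0.5 0 0.5 0 0"

```text
t: 9.4
eef_pos: [602.5, 113.1, 43.8]
tcp_rot: [3.142, 0.001, 0.236]
ft_force: [-8.4, -0.8, 11.3]
opening: 0.247
grip_force: 30.0
```

Call:
arm_command --pt "0 0 0 0 0.5" --pt "0 0 0 0 0.5" --pt "0 0 0 0 0.5" --pt "0 0 0 0 0.5"

```text
t: 9.8
eef_pos: [603.4, 113.3, 43.0]
tcp_rot: [3.141, -0.0, 0.235]
ft_force: [0.1, 0.2, 0.2]
opening: 0.484
grip_force: 0.0
```

Call:
arm_command --pt "0 0 -20 0 0.5" --pt "0 0 -60 0 0.5" --pt "-30 0 -100 0 0.5" --pt "-60 0 -120 0 0.5" --pt "-60 0 -120 0 0.5"

```text
t: 10.3
eef_pos: [543.3, 99.0, 166.0]
tcp_rot: [3.141, -0.003, 0.235]
ft_force: [-0.1, 0.4, -0.8]
opening: 0.504
grip_force: 0.0
```

```bash
python3 - <<'E'
from h import *
s=env.state();print(s["t"],s["eef_pos"],s["ft_force"],s["opening"])
c=cam("wrist"); h=cv2.cvtColor(c["im"],cv2.COLOR_BGR2HSV)
N,L,S,C=red(c)
u=np.array([np.cos(.2355),np.sin(.2355)]);v=np.array([-u[1],u[0]]);M=np.array([629.5,119.5])
for i in range(1,N):
    if S[i,4]>200:
        X=ray(c,np.argwhere(L==i)[:,::-1],60)[:,:2]; b=cv2.minAreaRect(X.astype(np.float32)); a=(X-M)@u; l=(X-M)@v
        print(S[i],b,"along",np.percentile(a,[0,1,99,100]).round(1),"lat",np.percentile(l,[1,50,99]).round(1))
for n in("top","side"):
    c=cam(n);N,L,S,C=red(c)
    for i in range(1,N):
        if S[i,4]>30:
            X=ray(c,np.argwhere(L==i)[:,::-1],60)[:,:2]; a=(X-M)@u; l=(X-M)@v; print(n,S[i],"along",a.min().round(1),a.max().round(1),"lat",np.median(l).round(1))
E
```

```text
10.3 [543.31860385  98.9741574  166.03469301] [-0.08276793  0.36437804 -0.79038249] 0.5038729278776978
[ 299  112   25   99 2165] ((576.2991333007812, 107.29969787597656), (94.55008697509766, 22.54672622680664), 13.701526641845703) along [-101.8 -100.8   -7.4   -7.3] lat [-10.6   0.9  11.6]
top [ 474  138   49   69 1784] along -318.1 -85.2 lat -669.4
top [452 250  28  39 372] along -511.3 -412.7 lat -497.0
side [347 168  13   6  47] along -54.7 -8.4 lat -2.8
side [232 312  46  29 445] along -515.1 -412.7 lat -536.1
side [ 331  335   97   61 2866] along -320.1 -87.3 lat -722.6
```

```bash
python3 - <<'E'
from h import *
c=cam("wrist")
u=np.array([np.cos(.2355),np.sin(.2355)]);v=np.array([-u[1],u[0]]);M=np.array([629.5,119.5])
for l in(2,-78,-80,-82,-158,-160):
    for rng in (range(-112,-90,2),range(-16,12,2)):
        P=[np.r_[M+a*u+l*v,60] for a in rng]; q=proj(c,P).round().astype(int)
        print(l,[(a,)+tuple(int(t) for t in c["im"][y,x][::-1]) for a,(x,y) in zip(rng,q)])
E
```

```text
2 [(-112, 100, 98, 88), (-110, 98, 96, 88), (-108, 100, 99, 91), (-106, 102, 99, 90), (-104, 98, 91, 83), (-102, 93, 27, 20), (-100, 99, 8, 6), (-98, 100, 14, 9), (-96, 101, 14, 10), (-94, 100, 9, 8), (-92, 98, 10, 6)]
2 [(-16, 222, 45, 34), (-14, 221, 41, 31), (-12, 222, 46, 34), (-10, 222, 47, 37), (-8, 223, 46, 38), (-6, 225, 169, 60), (-4, 228, 180, 64), (-2, 228, 180, 64), (0, 144, 84, 18), (2, 148, 95, 36), (4, 223, 134, 34), (6, 229, 143, 33), (8, 228, 140, 30), (10, 228, 141, 35)]
-78 [(-112, 207, 203, 184), (-110, 204, 200, 181), (-108, 204, 200, 182), (-106, 206, 202, 182), (-104, 166, 153, 136), (-102, 95, 54, 30), (-100, 96, 53, 31), (-98, 97, 56, 29), (-96, 96, 54, 30), (-94, 97, 55, 31), (-92, 98, 55, 33)]
-78 [(-16, 101, 58, 31), (-14, 99, 58, 31), (-12, 100, 58, 33), (-10, 101, 59, 34), (-8, 98, 58, 29), (-6, 221, 166, 59), (-4, 219, 164, 57), (-2, 219, 164, 57), (0, 71, 64, 57), (2, 114, 84, 50), (4, 176, 128, 80), (6, 219, 161, 102), (8, 217, 159, 100), (10, 213, 157, 98)]
-80 [(-112, 208, 202, 184), (-110, 201, 197, 179), (-108, 198, 193, 175), (-106, 196, 192, 173
[... 1258 characters left out ...]
(-8, 110, 83, 38), (-6, 189, 142, 49), (-4, 189, 142, 50), (-2, 190, 144, 51), (0, 65, 58, 52), (2, 114, 84, 51), (4, 184, 135, 84), (6, 209, 153, 95), (8, 207, 151, 95), (10, 204, 149, 93)]
-160 [(-112, 221, 217, 197), (-110, 219, 212, 192), (-108, 212, 205, 186), (-106, 196, 190, 174), (-104, 151, 146, 134), (-102, 25, 26, 24), (-100, 25, 25, 26), (-98, 27, 29, 28), (-96, 27, 25, 29), (-94, 30, 31, 33), (-92, 29, 31, 31)]
-160 [(-16, 30, 33, 35), (-14, 31, 32, 33), (-12, 31, 31, 32), (-10, 34, 34, 34), (-8, 110, 82, 35), (-6, 190, 142, 48), (-4, 189, 141, 50), (-2, 188, 143, 50), (0, 66, 60, 52), (2, 116, 85, 54), (4, 193, 141, 87), (6, 209, 153, 97), (8, 207, 152, 93), (10, 204, 150, 94)]
```

The red scraper sits as deep as the two stored ones, its ferrule is against the orange-marked front, and the contact was felt. Handing in.

```bash
python3 -c "
from cell import env
print(env.job_done())"
```

```text
the job is handed in; nothing more can be done
None
```

I slid the small red scraper flat into the orange-marked slot, shoulder home against the rack front, released it and handed the job in at about 10.5 s with the arm clear; the other objects were not touched as far as forces and views showed.

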